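# Move the padlock drawer to its own bay under the low rack

## Robot

A 6-joint arm with a two-finger parallel gripper is mounted at the origin on the work surface. World frame = base frame: x ahead of the robot, y to its left, z up, the work surface at z = 0. Lengths are in m, angles in degrees, forces in N, time in s.
With the tool pointing down it reaches from about 0.4 to 0.825 m from the base axis. Payload 7 kg.
Tool frame: the origin (TCP) lies on the mounting face of the last link; the fingertips stand 178 mm ahead of it and the grasp point (between the pads) lies 159 mm ahead of it; z points along the fingers, y is the direction in which the jaws open and shut (so a half turn about z gives the same grasp; the last joint's range is limited). The gripper opens to 88 mm and grips with 3 to 60 N. Pads are 19 mm wide; open, the fingers measure 130 mm over their backs; the gripper's body (78 mm by 193 mm) begins 47 mm behind the grasp point.
Start: joints at [-56.431, 20.546, 0.682, 0, -70.136, -16.507], TCP at [0.198, -0.645, 0.405] pointing down, gripper open.
Joint ranges: [-176.03, 176.03], [-82.01, 121.73], [-58.28, 71.71], [-173.87, 95.51], [-174.79, -0.11], [-173.66, 173.66]. Speed limits (degrees/s): [136.94, 136.94, 172.46, 180, 180, 180].

## Interface

Orientations are given as [roll, pitch, yaw] about the fixed x, y, z axes, in that order (R = Rz(yaw) Ry(pitch) Rx(roll)).
In Python, from plant import r gives the robot as it stands. The module is installed in compiled form; this text tells all that it offers.
- The arm moves only by the tool carry_out, never from a script. Its argument "plan" is a list of rows, each a list of 3 entries, a list of its own where there are three numbers: the shift along the tool's x, y, z in m, then the turn, a rotation vector about the tool's x, y, z in degrees, then the closure in counts, from 0 (fully open) to 255 (shut). In form: [[[x, y, z], [ax, ay, az], hand], ...]. A call has 1 to 12 rows; each row shifts and turns the commanded pose from where the row before left it, along the tool's axes as they then stand; what a row does not reach is not made up. A row lasts 1/12 s, in which the tool goes at most 41.7 mm and 7.16 degrees, less where a joint would pass 70% of its speed; a pose out of reach is approached as far as the arm can. A call is refused whole if a number of a shift passes 0.0417 or a number of a turn 7.16, either way. A call with a gripper value outside its range is refused whole. The fingers move at their own pace and stop on an object; "grip_force" is the grip in N (left out, the last holds). Time passes only in rows, so rows that do not move let the fingers close. It gives the time, the measured TCP pose, the force and the opening at its end, in the units of the state.
- r.get_state(): the state, without advancing time (a new reading comes with each control period).
- r.capture(name): name is "scene" or "top" or "wrist"; returns the picture (384x512x3 uint8, red, green, blue); there is no depth.
- r.get_calibration(name): a dict with "K" (3x3 intrinsics, pixels), "rvec" (rotation vector, rad) and "tvec" (3), from world to camera coordinates, as OpenCV has them. Camera axes: x right, y down, z forward; pixel columns grow to the right and rows downward; lengths in m; the calibration is good to about 2 mm. A picture is of the moment at which its call begins: read the wrist's pose just before it. get_calibration takes no time and is no camera call; for the wrist camera it gives the pose at the moment of the call.
- r.close_job(): hands the job in, once; it reports no verdict.
The state is a dict: "time_s": time; "joints": joint angles; "qd": joint speeds; "joint_torque": joint torques, N m; "tcp_pos": TCP position; "eef_rot": TCP orientation; "contact_force": force on the tool from outside, world axes, zero at the start; "moment": the same for the moment, N m; "gripper_width": finger opening in m.
Only numpy, scipy, OpenCV 4.12 (cv2) and the standard library are available. Lean on these libraries where they do the work, as an engineer would, in place of code of your own. Each camera call takes 0.05 s, during which the arm holds its last target. There are 200 camera calls.

## Task

The yellow drawer of padlocks is in the wrong bay of the low rack. Draw it by its tab all the way out from under the roof and let go of it on the apron; then take it by its two long sides, lift it level over the guide rails, set it down without dropping it in the lane in front of the empty bay (the one with the yellow tag on the roof), still mostly out from under the roof, and let go; then slide it by its tab under the roof until it is fully home. Leave the grey drawer, mug, stapler and tape where they are.

Things in the scene. Friction and masses are not known exactly. Their poses are not given: they have to be found in the camera images.
- rack: low rack fixed on the desk, three drawer bays, front towards +y within 0.2 rad. Sizes in mm. Origin: on the desk under the middle of the roof's front edge; x inwards, y along the front, z up. Base board 222 wide, x -190 to 162, top at z 6. Lanes 66 wide at y -72, 0, 72, between walls 6 thick at y -108, -36, 36, 108. Drawers slide on the base with 4 free each side.
- apron (a point): middle of the open apron, on the base board at (-95, 0, 6) mm in the rack's frame, rack's axes. The grey apron is x -190 to 0 of the rack; its four lane walls here are low aluminium rails along x, 10 mm high (tops 16 mm above the desk).
- roof (a point): middle of the front edge of the black roof's underside, at (0, 0, 61) mm in the rack's frame, rack's axes. The roof covers x 0 to 162, is 8 thick (top at 69) and leaves 5 above a drawer; under it the lane walls are full-height cheeks and a back stop has its face at x = 142.
- drawer: yellow open drawer 140 long (x), 58 wide (y), 50 high, walls 4 mm. Origin: centre of its underside; front faces -x with a flat pull tab. Holds four brass padlocks, fixed, below the rim; 0.4 to 0.7 kg, balanced about its middle. Starts home in a bay: origin at x 70, z 6 mid-lane in the rack's frame, axes as the rack's, front flush with the roof edge, only the tab sticking out.
- tab (a point): middle of the yellow drawer's pull tab, at (-92.5, 0, 33) mm in the drawer's frame, with its axes. The tab is 45 mm long (drawer x -115 to -70), 12 mm thick (y) and 26 mm high (20 to 46 above the drawer's underside).
- tag: fixed yellow plate 45 x 50 x 2 mm on the roof over the empty bay, and a strip on the roof's edge. Its origin is not on the plate: it is where the yellow drawer's origin must be when home in that bay (x 70, z 6 mm, mid-lane, in the rack's frame; the back stop is 2 mm beyond), with the drawer's axes there (x inwards). Plate centre 45 mm before it (-x), 64 mm above it.
- grey_drawer: grey drawer of the same make and size as the yellow one, with three small cartons in it, home in the third bay; to be left there. Its tab too sticks out 45 mm over the apron, 26 to 52 mm above the desk: when this drawer is in the middle bay, the yellow one must be carried over or past that tab. Origin: centre of its underside.
- mug: blue mug, 80 mm across, 95 mm high, standing upright on the desk; origin: centre of its underside
- stapler: red and black stapler, 130 x 34 x 50 mm, long side along its x, flat on the desk; origin: centre of its underside
- tape: amber roll of tape lying flat, 90 mm across, 48 mm high; origin: centre of its underside

How it is judged (in metres and radians):
On the way, in this order (a step that is already met when the one before it is completed fails the run):
1. the yellow drawer stands drawn out on the apron, clear of the roof (within 4 mm), and has been let go (x of drawer in the frame of rack below -0.066 m and z of drawer in the frame of rack between 0.003 and 0.009 m and angle between drawer's own z axis and vertical below 0.05 rad and contact force between drawer and the fingers below 0.1 N and linear speed of drawer below 0.03 m/s), for 0.2 s.
2. it stands between the rails in front of the empty bay, at least 60 mm short of home, and has been let go (y of drawer in the frame of tag between -0.008 and 0.008 m and x of drawer in the frame of tag below -0.06 m and angle between the x axis of drawer and the x axis of tag, either way round below 0.09 rad and z of drawer in the frame of rack between 0.003 and 0.009 m and angle between drawer's own z axis and vertical below 0.05 rad and contact force between drawer and the fingers below 0.1 N and linear speed of drawer below 0.03 m/s), for 0.2 s.
At the end, for the whole second after the job is handed in: The yellow drawer is flat on the base board in the tagged bay, within 7 mm of fully home and 8 mm of mid-lane, square to it within 0.09 rad, let go and at rest; the grey drawer is within 15 mm and the mug, stapler and tape within 30 mm of where they were (x of drawer in the frame of tag between -0.007 and 0.007 m and y of drawer in the frame of tag between -0.008 and 0.008 m and angle between the x axis of drawer and the x axis of tag, either way round below 0.09 rad and z of drawer in the frame of rack between 0.003 and 0.009 m and angle between drawer's own z axis and vertical below 0.05 rad and contact force between drawer and the fingers below 0.1 N and linear speed of drawer below 0.03 m/s and distance of grey_drawer from where it was at the start of the episode below 0.015 m and distance of each of mug, stapler, tape from where it was at the start of the episode below 0.03 m); the robot touches nothing.
It fails at once if the grey drawer is moved more than 15 mm (distance of grey_drawer from where it was at the start of the episode above 0.015 m).
It fails at once if the mug, stapler or tape roll is moved more than 30 mm (distance of any of mug, stapler, tape from where it was at the start of the episode above 0.03 m).
It fails at once if the yellow drawer is tipped more than about 17 degrees from level (angle between drawer's own z axis and vertical above 0.3 rad).
It fails at once if the yellow drawer is dropped or flung: it moves faster than 0.5 m/s while the fingers are off it (contact force between drawer and the fingers below 0.1 N and linear speed of drawer above 0.5 m/s).
It also fails if it takes over 64 s, if anything falls off the work surface, if the arm or the gripper's body presses on something with over 40 N, if the wrist force passes 120 N, or if a joint passes its speed limit or range.

## Working session

There is one attempt and no reset: what is moved stays moved. The work goes in short steps, Python scripts to look and compute and a tool call to move; the robot and the scene stay as the last step left them, time stands still between calls to the robot, and variables do not carry over. Pictures are saved under pics/ and viewed, about 8 in all and at most 12, crops included, and the job is handed in when it is done.

Besides the shell and the picture viewer there is one more tool, called after "Request:" as name(argument=value, ...), one argument or row to a line, values as JSON. carry_out: Moves the arm, as the interface text tells. Its arguments: {"type":"object","properties":{"plan":{"type":"array","items":{"type":"array"}},"grip_force":{"type":"number"}},"required":["plan"]}

```bash
mkdir -p pics; python3 - <<'E'
from plant import r
import cv2
print(r.get_state())
for n in("scene","top"):
    cv2.imwrite(f"pics/{n}0.png",r.capture(n)[:,:,::-1]); print(n,r.get_calibration(n))
E
```

```text
{'time_s': 0.0, 'joints': array([-5.64293477e+01,  2.05915634e+01,  6.34912845e-01, -2.05446267e-02,
       -7.01355463e+01, -1.65074274e+01]), 'qd': array([ 0.07651788,  0.10851879,  0.03914575,  0.00732698,  0.07697231,
       -0.00352789]), 'joint_torque': array([ 2.99754516e-03, -5.82716417e+01,  2.93052417e+01,  6.99702457e+00,
        6.89351640e-03, -1.69596965e-04]), 'tcp_pos': array([ 0.19801644, -0.64510569,  0.40372831]), 'eef_rot': array([ 1.79906115e+02, -7.68208989e-03, -1.62943765e+02]), 'contact_force': array([ 0.16576074, -0.21368276, -0.08258244]), 'moment': array([-0.00834865, -0.01009129, -0.01192375]), 'gripper_width': 0.08787810194179985}
scene {'K': array([[436.85772081,   0.        , 255.5048315 ],
       [  0.        , 436.85772081, 196.48732581],
       [  0.        ,   0.        ,   1.        ]]), 'rvec': array([ 0.78553206,  2.48914686, -1.20877223]), 'tvec': array([ 0.41211504, -0.12459635,  1.662189  ])}
top {'K': array([[355.24357251,   0.        , 253.30048754],
       [  0.        , 355.24357251, 189.7216572 ],
       [  0.        ,   0.        ,   1.        ]]), 'rvec': array([ 2.14116126, -2.20107047,  0.11722924]), 'tvec': array([0.01602979, 0.52555349, 1.08937619])}
```

```bash
python3 - <<'E'
import cv2
for n in("scene","top"):
    cv2.imwrite(f"pics/{n}0b.png",cv2.resize(cv2.imread(f"pics/{n}0.png"),(800,600),interpolation=cv2.INTER_CUBIC))
E
```

```text
(no output)
```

View pics/top0b.png

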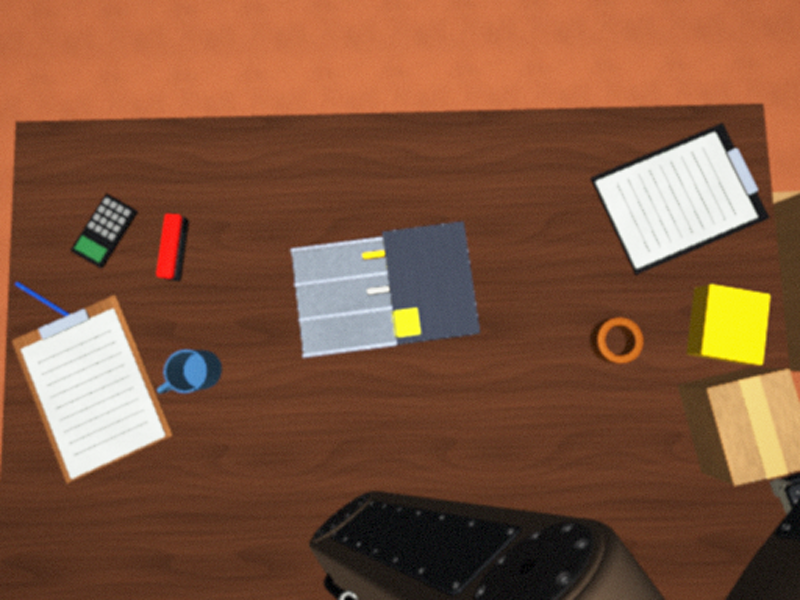

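View pics/scene0b.png

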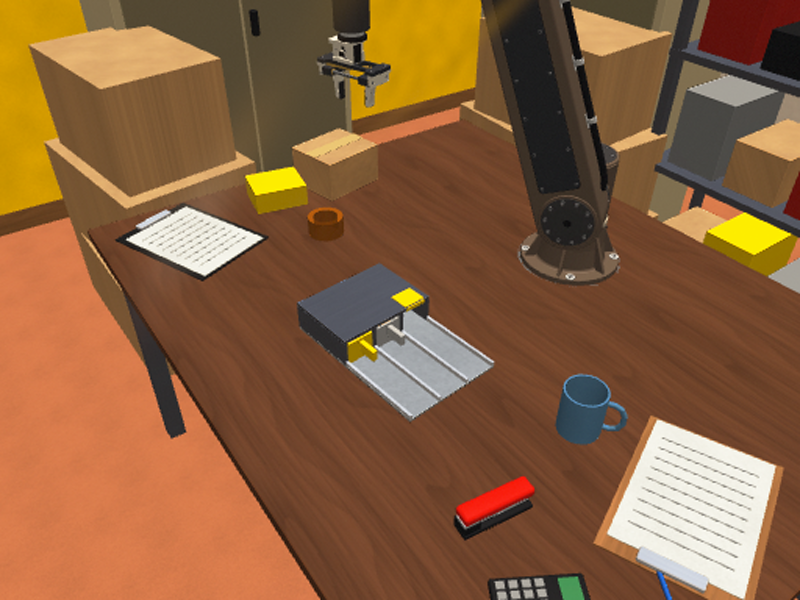

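The top view shows the apron at left (+y). The yellow tab is in the far bay at about (372,254), the grey tab is in the middle bay at (377,290), and the tag is over the near bay at (407,322). The scene view agrees. Next I'll measure the rack pose.

```bash
cat > h.py <<'E'
import numpy as np, cv2
from scipy.optimize import least_squares
def cast(cal,uv,z):
    R=cv2.Rodrigues(cal["rvec"])[0]; c=-R.T@cal["tvec"]
    d=(R.T@np.linalg.inv(cal["K"])@np.c_[np.atleast_2d(uv),np.ones(len(np.atleast_2d(uv)))].T).T
    return c+d*((z-c[2])/d[:,2])[:,None]
def blobs(mask,amin):
    n,l,s,c=cv2.connectedComponentsWithStats(mask.astype(np.uint8))
    return [(s[i,4],c[i].round(1),s[i,:4],l==i) for i in range(1,n) if s[i,4]>=amin]
def fit2d(P,Q):  # Q = R(a)P + t
    f=lambda v:((np.c_[np.cos(v[0])*P[:,0]-np.sin(v[0])*P[:,1],np.sin(v[0])*P[:,0]+np.cos(v[0])*P[:,1]]+v[1:])-Q).ravel()
    s=least_squares(f,[-np.pi/2,*Q.mean(0)]); return s.x,s.fun.reshape(-1,2)
E
python3 - <<'E'
from h import *; from plant import r
cal=r.get_calibration("top"); im=cv2.imread("pics/top0.png"); hsv=cv2.cvtColor(im,cv2.COLOR_BGR2HSV)
roi=np.zeros(im.shape[:2],bool); roi[130:240,175:320]=1
H,S,V=cv2.split(hsv)
ye=roi&(H>20)&(H<35)&(S>120)&(V>120)
for b in blobs(ye,10): print("yel",b[:3], cast(cal,b[1],.071), cast(cal,b[1],.052))
ap=roi&(V>110)&(S<90)
ap=cv2.morphologyEx(ap.astype(np.uint8),cv2.MORPH_CLOSE,np.ones((5,5)))
rf=roi&(H>95)&(H<135)&(V<110)&(S>30)
rf=cv2.morphologyEx(rf.astype(np.uint8),cv2.MORPH_OPEN,np.ones((3,3)))
for nm,m,z in(("apron",ap,.010),("roof",rf,.069)):
    b=max(blobs(m,200),key=lambda b:b[0]); c=cv2.findContours(b[3].astype(np.uint8),0,2)[0][0]
    h=cv2.convexHull(c); box=cv2.boxPoints(cv2.minAreaRect(h)); q=cv2.approxPolyDP(h,4,True)[:,0]
    print(nm,b[0],"\nbox",box.round(1).tolist(),cast(cal,box,z).round(4).tolist(),"\npoly",q.tolist(),cast(cal,q.astype(float),z).round(4).tolist())
E
```

```text
yel (np.int32(67), array([239. , 162.6]), array([232, 160,  15,   6], dtype=int32)) [[0.60534275 0.04299461 0.071     ]] [[0.60879333 0.04359835 0.052     ]]
yel (np.int32(290), array([259.8, 205.9]), array([251, 197,  18,  19], dtype=int32)) [[ 0.4718979  -0.01633327  0.071     ]] [[ 0.47297087 -0.01678659  0.052     ]]
apron 4310 
box [[183.89999389648438, 158.10000610351562], [250.8000030517578, 149.39999389648438], [260.1000061035156, 220.5], [193.1999969482422, 229.1999969482422]] [[0.6359, 0.2218, 0.01], [0.6586, 0.0059, 0.01], [0.4291, -0.0173, 0.01], [0.4076, 0.1944, 0.01]] 
poly [[244, 151], [257, 216], [253, 221], [194, 229], [185, 159]] [[0.6539, 0.0279, 0.01], [0.4436, -0.008, 0.01], [0.4282, 0.0051, 0.01], [0.4082, 0.1917, 0.01], [0.6329, 0.2183, 0.01]]
roof 3314 
box [[244.60000610351562, 148.89999389648438], [296.3999938964844, 141.5], [306.5, 212.39999389648438], [254.6999969482422, 219.8000030517578]] [[0.6476, 0.0251, 0.069], [0.6664, -0.1344, 0.069], [0.4487, -0.1561, 0.069], [0.4309, 0.0002, 0.069]] 
poly [[295, 143], [305, 212], [267, 217], [251, 194], [246, 149]] [[0.6619, -0.13, 0.069], [0.4499, -0.1517, 0.069], [0.4381, -0.037, 0.069], [0.5087, 0.0091, 0.069], [0.6473, 0.0207, 0.069]]
```

```bash
python3 - <<'E'
from h import *
P=np.array([[0,111],[162,111],[162,-111],[0,-111],[-190,111],[-190,-111],[25,-72],[-22.5,72]])/1e3
Q=np.array([[.6476,.0251],[.6664,-.1344],[.4487,-.1561],[.4309,.0002],[.6359,.2218],[.4076,.1944],[.4719,-.0163],[.6088,.0436]])
v,e=fit2d(P,Q); print(v,np.degrees(v[0]),(e*1e3).round(1))
E
```

```text
[-1.46684522  0.54041892  0.0156361 ] -84.04404044162602 [[ 3.2  2.1]
 [ 1.2  0.4]
 [-1.9 -0.9]
 [-0.9  3.9]
 [-4.8 -5.7]
 [ 2.7 -1.3]
 [-0.5 -0.4]
 [ 0.9  1.9]]
```

Request:
carry_out(
  plan=[
    [[0,0,0],[0,0,-6.58],0],
    [[0,0,0],[0,0,-6.58],0],
    [[0,0,0],[0,0,-6.58],0],
    [[0,0,0],[0,0,-6.58],0],
    [[0,0,0],[0,0,-6.58],0],
    [[0,0,0],[0,0,-6.58],0],
    [[0,0,0],[0,0,-6.58],0],
    [[0,0,0],[0,0,-6.58],0],
    [[0,0,0],[0,0,-6.58],0],
    [[0,0,0],[0,0,-6.58],0],
    [[0,0,0],[0,0,-6.58],0],
    [[0,0,0],[0,0,-6.58],0],
  ],
)

```text
time_s: 1.1
tcp_pos: [0.198, -0.6452, 0.4041]
eef_rot: [180.0, 0.1, -83.7]
contact_force: [-0.3, -0.1, -0.9]
gripper_width: 0.088
```

Request:
carry_out(
  plan=[
    [[-0.0284,-0.0187,0],[0,0,0],0],
    [[-0.0284,-0.0187,0],[0,0,0],0],
    [[-0.0284,-0.0187,0],[0,0,0],0],
    [[-0.0284,-0.0187,0],[0,0,0],0],
    [[-0.0284,-0.0187,0],[0,0,0],0],
    [[-0.0284,-0.0187,0],[0,0,0],0],
    [[-0.0284,-0.0187,0],[0,0,0],0],
    [[-0.0284,-0.0187,0],[0,0,0],0],
    [[-0.0284,-0.0187,0],[0,0,0],0],
    [[-0.0284,-0.0187,0],[0,0,0],0],
    [[-0.0284,-0.0187,0],[0,0,0],0],
    [[-0.0284,-0.0187,0],[0,0,0],0],
  ],
)

```text
time_s: 2.1
tcp_pos: [0.3857, -0.2812, 0.4046]
eef_rot: [180.0, 0.0, -84.0]
contact_force: [-0.3, -0.3, -0.5]
gripper_width: 0.0877
```

Request:
carry_out(
  plan=[
    [[-0.0284,-0.0187,0],[0,0,0],0],
    [[-0.0284,-0.0187,0],[0,0,0],0],
    [[-0.0284,-0.0187,0],[0,0,0],0],
    [[-0.0284,-0.0187,0],[0,0,0],0],
    [[-0.0284,-0.0187,0],[0,0,0],0],
    [[-0.0284,-0.0187,0],[0,0,0],0],
    [[-0.0284,-0.0187,0],[0,0,0],0],
    [[-0.0284,-0.0187,0],[0,0,0],0],
    [[-0.0284,-0.0187,0],[0,0,0],0],
    [[-0.0284,-0.0187,0],[0,0,0],0],
    [[-0.0284,-0.0187,0],[0,0,0],0],
    [[-0.0284,-0.0187,0],[0,0,0],0],
  ],
)

```text
time_s: 3.1
tcp_pos: [0.5732, 0.0813, 0.4044]
eef_rot: [180.0, -0.0, -84.0]
contact_force: [1.7, -0.8, -0.1]
gripper_width: 0.0874
```

```bash
python3 - <<'E'
from h import *; from plant import r
import pickle
cal=r.get_calibration("wrist"); im=r.capture("wrist")[:,:,::-1].copy(); cv2.imwrite("pics/w1.png",im); pickle.dump(cal,open("w1.pkl","wb"))
R=cv2.Rodrigues(cal["rvec"])[0]; print(cal["K"],-R.T@cal["tvec"],R, r.get_state()["tcp_pos"])
E
```

```text
[[284.30518406   0.         253.84645544]
 [  0.         284.30518406 193.35996479]
 [  0.           0.           1.        ]] [0.58059888 0.00614935 0.38334185] [[-9.94387188e-01 -1.05802018e-01 -2.29580689e-04]
 [-1.01640257e-01  9.54665482e-01  2.79791127e-01]
 [-2.93832933e-02  2.78244047e-01 -9.60060869e-01]] [0.57587104 0.08536581 0.40385841]
```

View pics/w1.png

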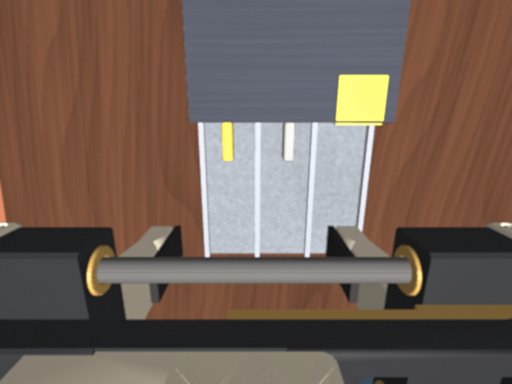

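The wrist view shows the yellow tab at (228,141), the grey tab at (289,141), the tag at (361,98), four bright rails, and the roof front edge at row ~122. I'll refit from these.

```bash
cat > wm.py <<'E'
from h import *; from plant import r
def look(nm):
    st=r.get_state(); cal=r.get_calibration("wrist"); im=r.capture("wrist")[:,:,::-1].copy(); cv2.imwrite(f"pics/{nm}.png",im)
    return st,cal,im
def yellow(im):
    H,S,V=cv2.split(cv2.cvtColor(im,cv2.COLOR_BGR2HSV)); return (H>20)&(H<35)&(S>120)&(V>110)
E
python3 - <<'E'
from wm import *
st,cal,im=look("w2"); print(st["tcp_pos"],st["eef_rot"])
y=yellow(im)
for b in blobs(y,40): print(b[:3],cast(cal,b[1],.052).round(4),cast(cal,b[1],.071).round(4))
g=cv2.cvtColor(im,cv2.COLOR_BGR2GRAY).astype(float); 
for row in(150,175,200,220):
    l=g[row]; pk=[i for i in range(190,385) if l[i]>190 and l[i]==l[i-4:i+5].max()]
    print(row,[ (p, cast(cal,[(np.arange(p-3,p+4)*(l[p-3:p+4]-140).clip(0)).sum()/(l[p-3:p+4]-140).clip(0).sum(),row],.016).round(4)[0,:2].tolist()) for p in pk])
# roof front edge: dark->bright transition down columns
for c in(210,245,275,300): 
    col=g[100:140,c]; k=np.argmax(np.diff(col)); print(c,100+k+.5,cast(cal,[c,100+k+.5],.061).round(4))
# apron front edge
for c in(220,245,275,295):
    col=g[240:262,c]; k=np.argmin(np.diff(col)); print(c,240+k+.5,cast(cal,[c,240+k+.5],.006).round(4))
E
```

```text
[0.57587104 0.08536581 0.40385841] [-1.79953094e+02  9.96909636e-03 -8.38559074e+01]
(np.int32(2269), array([365.8,  93.5]), array([340,  71,  53,  47], dtype=int32)) [[ 0.4636 -0.0207  0.052 ]] [[ 0.4705 -0.019   0.071 ]]
(np.int32(385), array([230.3, 137.1]), array([225, 119,  11,  38], dtype=int32)) [[0.6076 0.0423 0.052 ]] [[0.6063 0.0405 0.071 ]]
(np.int32(99), array([366.3, 119.8]), array([339, 119,  48,   4], dtype=int32)) [[0.457  0.0067 0.052 ]] [[0.4642 0.0069 0.071 ]]
150 [(204, [0.6419, 0.0657]), (215, [0.6286, 0.0643]), (231, [0.608, 0.062]), (232, [0.6069, 0.0619]), (233, [0.606, 0.0618]), (251, [0.5823, 0.0592]), (252, [0.5811, 0.0591]), (260, [0.5708, 0.058]), (290, [0.532, 0.0538]), (291, [0.5311, 0.0537]), (292, [0.53, 0.0536]), (293, [0.5289, 0.0535]), (306, [0.512, 0.0516]), (316, [0.499, 0.0502]), (332, [0.479, 0.048]), (344, [0.4635, 0.0464]), (345, [0.4623, 0.0462]), (357, [0.4468, 0.0445]), (364, [0.4388, 0.0437]), (372, [0.4281, 0.0425])]
175 [(205, [0.6384, 0.0984]), (206, [0.6381, 0.0984]), (223, [0.6156, 0.096]), (224, [0.6144, 0.0958]), (232, [0.6038, 0.0
[... 956 characters left out ...]
7]), (248, [0.5763, 0.1556]), (249, [0.575, 0.1555]), (260, [0.5601, 0.1539]), (281, [0.531, 0.1507]), (287, [0.523, 0.1498]), (294, [0.5131, 0.1487]), (302, [0.5023, 0.1476]), (303, [0.501, 0.1474]), (312, [0.4885, 0.1461]), (324, [0.472, 0.1443]), (325, [0.4707, 0.1441]), (329, [0.4652, 0.1435]), (337, [0.4542, 0.1423]), (339, [0.4515, 0.142]), (353, [0.4323, 0.1399]), (354, [0.4311, 0.1398]), (363, [0.4179, 0.1384])]
210 118.5 [[0.6308 0.0239 0.061 ]]
245 118.5 [[0.5927 0.0197 0.061 ]]
275 119.5 [[0.5599 0.0173 0.061 ]]
300 118.5 [[0.5328 0.0133 0.061 ]]
220 250.5 [[0.6122 0.2117 0.006 ]]
245 250.5 [[0.5757 0.2077 0.006 ]]
275 250.5 [[0.532 0.203 0.006]]
295 251.5 [[0.5026 0.2014 0.006 ]]
```

Request:
carry_out(
  plan=[
    [[0,0,0],[0,0,0],139],
    [[0,0,0],[0,0,0],139],
    [[0,0,0],[0,0,0],139],
    [[0,0,0],[0,0,0],139],
  ],
)

```text
time_s: 3.53
tcp_pos: [0.5724, 0.0787, 0.4049]
eef_rot: [-180.0, 0.0, -84.0]
contact_force: [-0.3, 0.3, 0.4]
gripper_width: 0.0665
```

```bash
cat >> wm.py <<'E'
def rack(v,yaw=-84.05):
    a=np.radians(yaw); u=np.array([np.cos(a),np.sin(a)]); w=np.array([-u[1],u[0]]); v=np.atleast_2d(v)[:,:2]
    return (np.c_[v@u,v@w]*1e3-[42.5,538]).round(1)
def rails(im,cal,rows,c0,c1):
    g=cv2.cvtColor(im,cv2.COLOR_BGR2GRAY).astype(float); t=g-cv2.blur(g,(25,1)); t[:,:c0]=0;t[:,c1:]=0
    out=[]
    for row in rows:
        l=t[row-1:row+2].mean(0).clip(0); pk=[p for p in range(c0,c1) if l[p]>25 and l[p]==l[p-6:p+7].max()]
        out.append((row,rack(cast(cal,[[(np.arange(p-3,p+4)*l[p-3:p+4]).sum()/l[p-3:p+4].sum(),row] for p in pk],.016)).tolist()))
    return out
E
python3 - <<'E'
from wm import *
st,cal,im=look("w3"); print(st["tcp_pos"],st["eef_rot"],rack(st["tcp_pos"]))
for b in blobs(yellow(im),40): print(b[:3],rack(cast(cal,b[1],.052)),rack(cast(cal,b[1],.071)))
for q in rails(im,cal,(165,180,200,220),190,385): print(q)
g=cv2.cvtColor(im,cv2.COLOR_BGR2GRAY).astype(float)
for c in(215,250,275,305):
    k=100+np.argmax(np.diff(g[100:140,c]))+.5; m=240+np.argmin(np.diff(g[240:262,c]))+.5
    print(c,rack(cast(cal,[c,k],.061)),rack(cast(cal,[c,m],.006)))
E
```

```text
[0.5724347  0.07874314 0.40487484] [-1.79991110e+02  4.14812291e-03 -8.40343106e+01] [[-61.5  39.5]]
(np.int32(871), array([370.4,  96.3]), array([335,  77,  53,  46], dtype=int32)) [[ 29.2 -89.5]] [[ 28.3 -82.1]]
(np.int32(360), array([226.6, 142.8]), array([222, 125,  11,  38], dtype=int32)) [[-21.9  70.8]] [[-19.8  69. ]]
(np.int32(64), array([362. , 125.4]), array([334, 125,  48,   3], dtype=int32)) [[ -2.1 -83.6]] [[ -1.2 -76.5]]
(165, [[-54.6, 107.6], [-54.5, 35.8], [-54.4, -36.7], [-54.3, -108.1]])
(180, [[-74.8, 107.4], [-74.7, 35.6], [-74.6, -36.6], [-74.5, -108.2]])
(200, [[-102.7, 107.5], [-102.6, 35.5], [-102.5, -36.8], [-102.4, -108.2]])
(220, [[-131.7, 107.4], [-131.6, 35.5], [-131.5, -36.9], [-131.4, -108.1]])
215 [[-0.9 82.2]] [[-190.2   96.6]]
250 [[-0.8 43.6]] [[-190.2   44.9]]
275 [[-0.8 15.9]] [[-190.1    7.9]]
305 [[ -0.8 -17.2]] [[-193.3  -36.5]]
```

Request:
carry_out(
  plan=[
    [[0.0178,-0.0157,0],[0,0,0],139],
    [[0.0177,-0.0156,0],[0,0,0],139],
    [[0,0,0.03],[0,0,0],139],
    [[0,0,0.035],[0,0,0],139],
    [[0,0,0.035],[0,0,0],139],
    [[0,0,0.03],[0,0,0],139],
    [[0,0,0.025],[0,0,0],139],
    [[0,0,0.02],[0,0,0],139],
    [[0,0,0.015],[0,0,0],139],
    [[0,0,0.01],[0,0,0],139],
    [[0,0,0.004],[0,0,0],139],
    [[0,0,0],[0,0,0],139],
  ],
)

```text
time_s: 4.58
tcp_pos: [0.6076, 0.0473, 0.2002]
eef_rot: [179.9, -0.0, -84.0]
contact_force: [-0.4, -0.1, 0.2]
gripper_width: 0.0397
```

Request:
carry_out(
  plan=[
    [[0,0,0],[0,0,0],139],
    [[0,0,0],[0,0,0],139],
    [[0,0,0],[0,0,0],139],
  ],
)

```text
time_s: 4.83
tcp_pos: [0.6081, 0.0477, 0.2019]
eef_rot: [-179.9, 0.0, -84.0]
contact_force: [0.2, -0.8, 0.6]
gripper_width: 0.0399
```

```bash
python3 - <<'E'
from wm import *
st,cal,im=look("w4"); print(st["tcp_pos"],st["contact_force"],rack(st["tcp_pos"]))
cv2.imwrite("pics/s4.png",cv2.resize(r.capture("scene")[180:270,180:330,::-1],None,fx=4,fy=4))
E
```

```text
[0.60807118 0.04774729 0.20186823] [ 0.24198383 -0.75428272  0.61785203] [[-27.   71.7]]
```

View pics/w4.png

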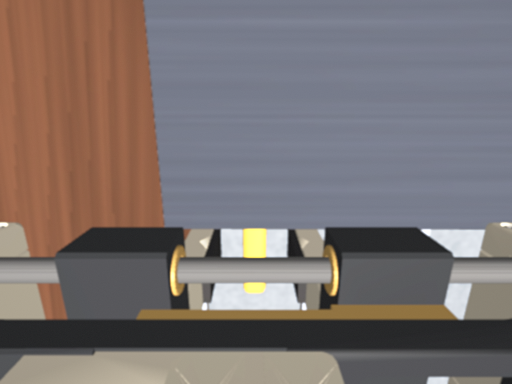

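The tab (255,260) sits centred between the fingers. I'll close and pull.

Request:
carry_out(
  plan=[
    [[0,0,0],[0,0,0],255],
    [[0,0,0],[0,0,0],255],
    [[0,0,0],[0,0,0],255],
    [[0,0,0],[0,0,0],255],
    [[0,0,0],[0,0,0],255],
    [[0,0,0],[0,0,0],255],
    [[0,0,0],[0,0,0],255],
    [[-0.004,0,0],[0,0,0],255],
    [[-0.008,0,0],[0,0,0],255],
    [[-0.008,0,0],[0,0,0],255],
  ],
  grip_force=20,
)

```text
time_s: 5.77
tcp_pos: [0.6055, 0.0676, 0.2006]
eef_rot: [180.0, -0.0, -84.0]
contact_force: [0.0, -3.1, 1.2]
gripper_width: 0.0118
```

Request:
carry_out(
  plan=[
    [[-0.012,0,0],[0,0,0],255],
    [[-0.012,0,0],[0,0,0],255],
    [[-0.012,0,0],[0,0,0],255],
    [[-0.012,0,0],[0,0,0],255],
    [[-0.012,0,0],[0,0,0],255],
    [[-0.012,0,0],[0,0,0],255],
    [[-0.012,0,0],[0,0,0],255],
    [[-0.012,0,0],[0,0,0],255],
    [[-0.012,0,0],[0,0,0],255],
    [[-0.01,0,0],[0,0,0],255],
    [[-0.006,0,0],[0,0,0],255],
    [[-0.002,0,0],[0,0,0],255],
  ],
)

```text
time_s: 6.77
tcp_pos: [0.5923, 0.194, 0.2006]
eef_rot: [-180.0, -0.0, -83.9]
contact_force: [0.8, -4.0, 0.8]
gripper_width: 0.0116
```

Request:
carry_out(
  plan=[
    [[0,0,0],[0,0,0],255],
    [[0,0,0],[0,0,0],255],
    [[0,0,0],[0,0,0],139],
    [[0,0,0],[0,0,0],139],
    [[0,0,0],[0,0,0],139],
    [[0,0,0],[0,0,0],139],
    [[0,0,0],[0,0,0],139],
    [[0,0,0],[0,0,0],139],
    [[0,0,0],[0,0,0],139],
    [[0,0,0],[0,0,0],139],
  ],
)

```text
time_s: 7.6
tcp_pos: [0.5924, 0.1928, 0.2007]
eef_rot: [180.0, -0.0, -84.0]
contact_force: [0.0, -1.2, 0.0]
gripper_width: 0.0399
```

Request:
carry_out(
  plan=[
    [[0,0,-0.01],[0,0,0],139],
    [[0,0,-0.025],[0,0,0],139],
    [[0,0,-0.035],[0,0,0],60],
    [[0,0,-0.035],[0,0,0],0],
    [[0,0,-0.035],[0,0,0],0],
    [[0.02,0,-0.03],[0,0,0],0],
    [[0.02,0,-0.02],[0,0,0],0],
    [[0.015,0,-0.01],[0,0,0],0],
    [[0,0,0],[0,0,0],0],
    [[0,0,0],[0,0,0],0],
    [[0,0,0],[0,0,0],0],
    [[0,0,0],[0,0,0],0],
  ],
)

```text
time_s: 8.6
tcp_pos: [0.5979, 0.1385, 0.3991]
eef_rot: [179.9, -0.0, -84.0]
contact_force: [0.2, 0.2, -0.7]
gripper_width: 0.0874
```

```bash
python3 - <<'E'
from wm import *
st,cal,im=look("w5"); print(st["time_s"],st["tcp_pos"],rack(st["tcp_pos"]))
for b in blobs(yellow(im),40):
    print(b[:3],rack(cast(cal,b[1],.056)),rack(cast(cal,b[1],.071)))
g=cv2.cvtColor(im,cv2.COLOR_BGR2GRAY)
cv2.imwrite("pics/w5b.png",im)
E
```

```text
8.6 [0.59785839 0.13846233 0.39913007] [[-118.2   71. ]]
(np.int32(2772), array([399.7,  38.8]), array([371,  13,  59,  53], dtype=int32)) [[ 28.  -78.6]] [[ 24.7 -71.6]]
(np.int32(172), array([396.7,  69.2]), array([369,  68,  52,   4], dtype=int32)) [[ -0.6 -79.6]] [[ -2.6 -72.6]]
(np.int32(5463), array([252.4, 142.1]), array([227,  77,  52, 158], dtype=int32)) [[-76.5  71.6]] [[-74.9  71.5]]
```

View pics/w5.png

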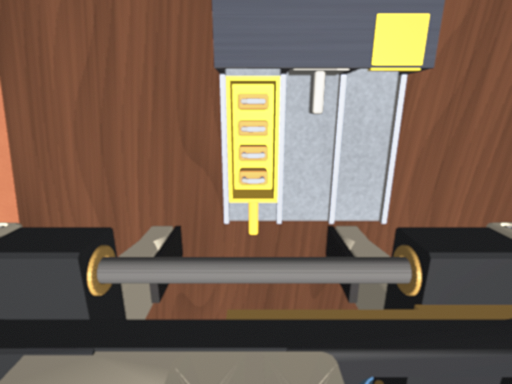

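The drawer stands clear of the roof between its rails (rim rows 77–202, columns 227–278). I'll measure the rim.

```bash
cat >> wm.py <<'E'
def rim(im,cal,z=.056):
    b=max((b for b in blobs(yellow(im),300) if b[2][3]>70),key=lambda b:b[0]); m=b[3]
    ws=m.sum(1)*0; rows=[i for i in range(384) if m[i].any() and np.ptp(np.where(m[i])[0])>25]
    L=np.array([[np.where(m[i])[0].min()-.5,i] for i in rows[4:-10]],float); Rr=np.array([[np.where(m[i])[0].max()+.5,i] for i in rows[4:-10]],float)
    l,q=rack(cast(cal,L,z)),rack(cast(cal,Rr,z)); c=(L[:,0].mean()+Rr[:,0].mean())/2
    e=rack(cast(cal,[[c,rows[0]-.5],[c,rows[-1]+.5]],z))
    f=lambda p:np.polyfit(p[:,0],p[:,1],1)
    print("left line",f(l),"right",f(q),"y mid",(l[:,1].mean()+q[:,1].mean())/2,"width",l[:,1].mean()-q[:,1].mean(),"ends",e.tolist())
E
python3 - <<'E'
from wm import *
st,cal,im=look("w6"); print(st["tcp_pos"],rack(st["tcp_pos"])); rim(im,cal)
E
```

```text
[0.59797752 0.13859291 0.39918317] [[-118.4   71.1]]
left line [-3.60358254e-03  9.88765424e+01] right [4.33941654e-03 4.42544646e+01] y mid 71.53963963963963 width 55.1855855855856 ends [[-8.2, 71.6], [-146.5, 71.5]]
```

Request:
carry_out(
  plan=[
    [[0.0205,0,0],[0,0,0],0],
    [[0.0205,-0.0004,0],[0,0,0],0],
    [[0,0,0.03],[0,0,0],0],
    [[0,0,0.035],[0,0,0],0],
    [[0,0,0.035],[0,0,0],0],
    [[0,0,0.03],[0,0,0],0],
    [[0,0,0.025],[0,0,0],0],
    [[0,0,0.018],[0,0,0],0],
    [[0,0,0.014],[0,0,0],0],
    [[0,0,0.009],[0,0,0],0],
    [[0,0,0.003],[0,0,0],0],
    [[0,0,0],[0,0,0],0],
  ],
)

```text
time_s: 9.7
tcp_pos: [0.6027, 0.0976, 0.2007]
eef_rot: [179.9, -0.0, -84.0]
contact_force: [-0.1, 0.1, 0.5]
gripper_width: 0.0876
```

Request:
carry_out(
  plan=[
    [[0,0,0],[0,0,0],0],
    [[0,0,0],[0,0,0],0],
  ],
)

```text
time_s: 9.87
tcp_pos: [0.6033, 0.0977, 0.2027]
eef_rot: [-179.9, 0.0, -84.0]
contact_force: [0.9, -0.7, -0.4]
gripper_width: 0.0871
```

Request:
carry_out(
  plan=[
    [[0,0,0],[0,0,0],255],
    [[0,0,0],[0,0,0],255],
    [[0,0,0],[0,0,0],255],
    [[0,0,0],[0,0,0],255],
    [[0,0,0],[0,0,0],255],
    [[0,0,0],[0,0,0],255],
    [[0,0,0],[0,0,0],255],
    [[0,0,0],[0,0,0],255],
    [[0,0,0],[0,0,0],255],
  ],
  grip_force=40,
)

```text
time_s: 10.62
tcp_pos: [0.6028, 0.0974, 0.2018]
eef_rot: [-180.0, -0.0, -84.0]
contact_force: [-2.3, 0.1, 3.7]
gripper_width: 0.0576
```

Request:
carry_out(
  plan=[
    [[0,0,-0.004],[0,0,0],255],
    [[0,0,-0.008],[0,0,0],255],
    [[0,0,-0.01],[0,0,0],255],
    [[0,0,-0.01],[0,0,0],255],
    [[0,0,-0.01],[0,0,0],255],
    [[0,0,-0.01],[0,0,0],255],
    [[0,0,-0.01],[0,0,0],255],
    [[0,0,-0.008],[0,0,0],255],
    [[0,0,0],[0,0,0],255],
    [[0,0,0],[0,0,0],255],
    [[0,0,0],[0,0,0],255],
  ],
)

```text
time_s: 11.53
tcp_pos: [0.6025, 0.0973, 0.2713]
eef_rot: [180.0, 0.0, -84.0]
contact_force: [-0.1, 0.4, -4.5]
gripper_width: 0.0576
```

```bash
python3 - <<'E'
from wm import *
st=r.get_state(); print(st["tcp_pos"],st["contact_force"],st["moment"],rack(st["tcp_pos"]))
cv2.imwrite("pics/s7.png",cv2.resize(r.capture("scene")[120:300,130:370,::-1],None,fx=3,fy=3,interpolation=cv2.INTER_CUBIC))
E
```

```text
[0.60254953 0.09730082 0.2712664 ] [-0.13779552  0.35926072 -4.45448236] [ 0.01381531  0.1395873  -0.0124969 ] [[-76.8  71.4]]
```

View pics/s7.png

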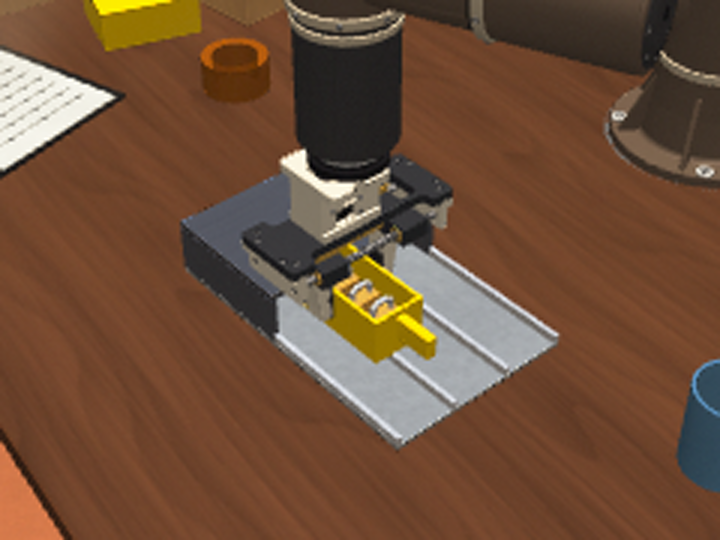

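Level and about 70 mm up; the rim and tab look square in the jaws. Next, sideways over the grey tab.

Request:
carry_out(
  plan=[
    [[0,0.004,0],[0,0,0],255],
    [[0,0.01,0],[0,0,0],255],
    [[0,0.016,0],[0,0,0],255],
    [[0,0.018,0],[0,0,0],255],
    [[0,0.018,0],[0,0,0],255],
    [[0,0.018,0],[0,0,0],255],
    [[0,0.018,0],[0,0,0],255],
    [[0,0.016,0],[0,0,0],255],
    [[0,0.014,0],[0,0,0],255],
    [[0,0.008,0],[0,0,0],255],
    [[0,0.004,0],[0,0,0],255],
    [[0,0,0],[0,0,0],255],
  ],
)

```text
time_s: 12.58
tcp_pos: [0.4589, 0.0821, 0.2718]
eef_rot: [-180.0, 0.0, -84.0]
contact_force: [-0.5, -0.2, -4.6]
gripper_width: 0.0583
```

Request:
carry_out(
  plan=[
    [[0,0,0],[0,0,0],255],
    [[0,0,0],[0,0,0],255],
    [[0,0,0],[0,0,0],255],
    [[0,0,0],[0,0,0],255],
  ],
)

```text
time_s: 12.92
tcp_pos: [0.4601, 0.0824, 0.2715]
eef_rot: [180.0, -0.0, -84.0]
contact_force: [0.6, -0.2, -4.9]
gripper_width: 0.0578
```

```bash
python3 - <<'E'
from wm import *
st,cal,im=look("w8"); print(st["tcp_pos"],st["eef_rot"],rack(st["tcp_pos"]))
E
```

```text
[0.4600732  0.08236735 0.27148321] [ 1.79987264e+02 -9.21316478e-03 -8.39944160e+01] [[-76.7 -71.9]]
```

View pics/w8.png

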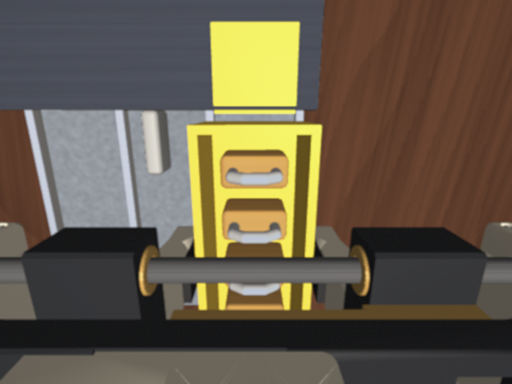

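The drawer hangs in front of the tag: its back rim spans columns 189–321 at row 125, and the tag spans columns 211–299. The rails show at columns 30–50 and 120–130. I'll check centring numerically.

```bash
python3 - <<'E'
from wm import *
cal=r.get_calibration("wrist"); im=cv2.imread("pics/w8.png"); y=yellow(im)
for rows,z in((range(30,100,10),.071),(range(130,220,15),.0755+.05)):
    for i in rows:
        c=np.where(y[i])[0]; e=rack(cast(cal,[[c.min()-.5,i],[c.max()+.5,i]],z)); print(i,z,e.tolist(),"mid",e[:,1].mean().round(1))
for q in rails(im,cal,(130,150,170,190),20,185): print(q)
c=np.where(y[122:128])[0]
E
```

```text
30 0.071 [[42.3, -47.8], [42.4, -97.4]] mid -72.6
40 0.071 [[37.3, -47.6], [37.4, -97.6]] mid -72.6
50 0.071 [[32.1, -47.4], [32.2, -97.9]] mid -72.6
60 0.071 [[26.9, -47.8], [26.9, -97.5]] mid -72.6
70 0.071 [[21.5, -47.6], [21.6, -97.8]] mid -72.7
80 0.071 [[16.1, -47.4], [16.1, -97.4]] mid -72.4
90 0.071 [[10.5, -47.7], [10.6, -97.7]] mid -72.7
130 0.1255 [[-9.2, -43.8], [-9.1, -101.9]] mid -72.8
145 0.1255 [[-15.6, -43.9], [-15.5, -101.9]] mid -72.9
160 0.1255 [[-22.2, -43.9], [-22.1, -101.9]] mid -72.9
175 0.1255 [[-29.0, -43.9], [-28.9, -101.9]] mid -72.9
190 0.1255 [[-36.0, -44.0], [-35.9, -101.9]] mid -73.0
205 0.1255 [[-43.2, -44.0], [-43.1, -101.9]] mid -73.0
(130, [[-16.5, 107.1], [-16.4, 34.6], [-16.4, 9.1]])
(150, [[-32.6, 107.2], [-32.5, 34.4], [-32.5, 9.0]])
(170, [[-49.4, 107.3], [-49.2, 34.7], [-49.2, 9.2]])
(190, [[-66.8, 107.0], [-66.6, 34.5]])
```

Centred within 0.5 mm, so I'll lower slowly.

Request:
carry_out(
  plan=[
    [[0,0,0.004],[0,0,0],255],
    [[0,0,0.009],[0,0,0],255],
    [[0,0,0.01],[0,0,0],255],
    [[0,0,0.01],[0,0,0],255],
    [[0,0,0.009],[0,0,0],255],
    [[0,0,0.008],[0,0,0],255],
    [[0,0,0.006],[0,0,0],255],
    [[0,0,0.004],[0,0,0],255],
    [[0,0,0.003],[0,0,0],255],
    [[0,0,0.003],[0,0,0],255],
    [[0,0,0.002],[0,0,0],255],
    [[0,0,0],[0,0,0],255],
  ],
)

```text
time_s: 13.97
tcp_pos: [0.4596, 0.0823, 0.2035]
eef_rot: [180.0, -0.0, -84.0]
contact_force: [-0.0, 0.7, -4.9]
gripper_width: 0.0578
```

Request:
carry_out(
  plan=[
    [[0,0,0.001],[0,0,0],255],
    [[0,0,0.001],[0,0,0],255],
    [[0,0,0],[0,0,0],255],
    [[0,0,0],[0,0,0],255],
    [[0,0,0],[0,0,0],255],
  ],
)

```text
time_s: 14.38
tcp_pos: [0.4597, 0.0823, 0.2018]
eef_rot: [-180.0, 0.0, -84.0]
contact_force: [-0.4, 0.1, -3.8]
gripper_width: 0.0579
```

Request:
carry_out(
  plan=[
    [[0,0,0.0005],[0,0,0],255],
    [[0,0,0.0005],[0,0,0],255],
    [[0,0,0],[0,0,0],255],
    [[0,0,0],[0,0,0],255],
  ],
)

```text
time_s: 14.72
tcp_pos: [0.4597, 0.0823, 0.2018]
eef_rot: [-180.0, 0.0, -84.0]
contact_force: [-4.7, 0.6, 12.9]
gripper_width: 0.0576
```

Request:
carry_out(
  plan=[
    [[0,0,0],[0,0,0],0],
    [[0,0,0],[0,0,0],0],
    [[0,0,0],[0,0,0],0],
    [[0,0,0],[0,0,0],0],
    [[0,0,0],[0,0,0],0],
    [[0,0,0],[0,0,0],0],
    [[0,0,0],[0,0,0],0],
    [[0,0,0],[0,0,0],0],
    [[0,0,0],[0,0,0],0],
  ],
)

```text
time_s: 15.47
tcp_pos: [0.4596, 0.0823, 0.2006]
eef_rot: [180.0, -0.0, -84.0]
contact_force: [0.2, 0.4, -0.3]
gripper_width: 0.0877
```

Request:
carry_out(
  plan=[
    [[0,0,-0.01],[0,0,0],0],
    [[0,0,-0.025],[0,0,0],0],
    [[0,0,-0.035],[0,0,0],0],
    [[0,0,-0.035],[0,0,0],0],
    [[0,0,-0.035],[0,0,0],60],
    [[-0.015,0,-0.03],[0,0,0],139],
    [[-0.015,0,-0.02],[0,0,0],139],
    [[-0.01,0,-0.01],[0,0,0],139],
    [[0,0,0],[0,0,0],139],
    [[0,0,0],[0,0,0],139],
    [[0,0,0],[0,0,0],139],
    [[0,0,0],[0,0,0],139],
  ],
)

```text
time_s: 16.47
tcp_pos: [0.4551, 0.1216, 0.399]
eef_rot: [179.8, -0.1, -84.0]
contact_force: [0.5, 0.5, -0.1]
gripper_width: 0.042
```

```bash
python3 - <<'E'
from wm import *
st,cal,im=look("w9"); print(st["tcp_pos"],rack(st["tcp_pos"])); 
y=yellow(im)
for b in blobs(y,40): print(b[:3],rack(cast(cal,b[1],.052)))
rim(im,cal)
E
```

```text
[0.45514122 0.12157393 0.39901675] [[-116.2  -72.7]]
(np.int32(2572), array([251.6,  40.5]), array([226,  16,  53,  52], dtype=int32)) [[ 29.2 -71.4]]
(np.int32(143), array([252.3,  71. ]), array([228,  70,  49,   3], dtype=int32)) [[  0.  -72.2]]
(np.int32(5281), array([252.2, 144.6]), array([227,  79,  52, 158], dtype=int32)) [[-77.5 -72.1]]
left line [-6.23025479e-04 -4.50890706e+01] right [ 3.04010719e-03 -9.96794706e+01] y mid -72.46972477064219 width 54.849541284403685 ends [[-8.8, -72.4], [-145.4, -72.5]]
```

View pics/w9.png

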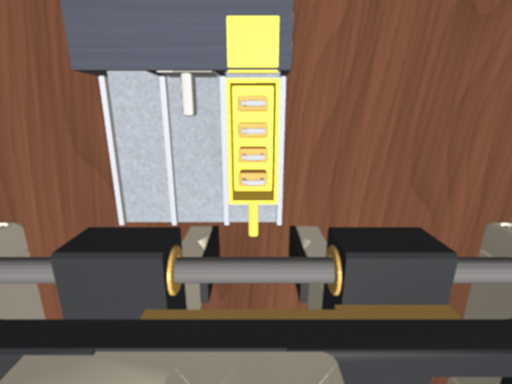

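Placed in the near lane, square, at y −72.5 (lane middle −72.5) and x −77; the tab is at (252,218). Next I'll take the tab.

Request:
carry_out(
  plan=[
    [[-0.028,0,0],[0,0,0],139],
    [[-0.029,0,0],[0,0,0],139],
    [[0,0,0.03],[0,0,0],139],
    [[0,0,0.035],[0,0,0],139],
    [[0,0,0.035],[0,0,0],139],
    [[0,0,0.03],[0,0,0],139],
    [[0,0,0.025],[0,0,0],139],
    [[0,0,0.018],[0,0,0],139],
    [[0,0,0.014],[0,0,0],139],
    [[0,0,0.009],[0,0,0],139],
    [[0,0,0.003],[0,0,0],139],
    [[0,0,0],[0,0,0],139],
  ],
)

```text
time_s: 17.52
tcp_pos: [0.4494, 0.1784, 0.2009]
eef_rot: [179.9, -0.1, -84.0]
contact_force: [0.7, 0.2, 0.1]
gripper_width: 0.04
```

Request:
carry_out(
  plan=[
    [[0,0,0],[0,0,0],139],
    [[0,0,0],[0,0,0],139],
    [[0,0,0],[0,0,0],255],
    [[0,0,0],[0,0,0],255],
    [[0,0,0],[0,0,0],255],
    [[0,0,0],[0,0,0],255],
    [[0,0,0],[0,0,0],255],
    [[0,0,0],[0,0,0],255],
    [[0,0,0],[0,0,0],255],
    [[0,0,0],[0,0,0],255],
  ],
  grip_force=20,
)

```text
time_s: 18.35
tcp_pos: [0.4495, 0.1788, 0.2019]
eef_rot: [-180.0, 0.0, -84.0]
contact_force: [-1.5, -0.1, 4.1]
gripper_width: 0.0118
```

```bash
python3 - <<'E'
from wm import *
st=r.get_state(); print(st["tcp_pos"],rack(st["tcp_pos"]),st["contact_force"],st["gripper_width"])
E
```

```text
[0.4494924  0.17880359 0.201862  ] [[-173.7  -72.4]] [-1.50199981 -0.08667534  4.07337592] 0.011809524835341697
```

Request:
carry_out(
  plan=[
    [[0.004,0,0],[0,0,0],255],
    [[0.008,0,0],[0,0,0],255],
    [[0.01,0,0],[0,0,0],255],
    [[0.01,0,0],[0,0,0],255],
    [[0.01,0,0],[0,0,0],255],
    [[0.01,0,0],[0,0,0],255],
    [[0.01,0,0],[0,0,0],255],
    [[0.01,0,0],[0,0,0],255],
    [[0.008,0,0],[0,0,0],255],
  ],
)

```text
time_s: 19.1
tcp_pos: [0.4581, 0.0981, 0.2019]
eef_rot: [-180.0, 0.0, -84.0]
contact_force: [-0.5, 4.5, 4.7]
gripper_width: 0.0115
```

Request:
carry_out(
  plan=[
    [[0.01,0,0],[0,0,0],255],
    [[0.01,0,0],[0,0,0],255],
    [[0.01,0,0],[0,0,0],255],
    [[0.01,0,0],[0,0,0],255],
    [[0.008,0,0],[0,0,0],255],
    [[0.007,0,0],[0,0,0],255],
    [[0.005,0,0],[0,0,0],255],
    [[0.004,0,0],[0,0,0],255],
    [[0.002,0,0],[0,0,0],255],
    [[0,0,0],[0,0,0],255],
    [[0,0,0],[0,0,0],255],
    [[0,0,0],[0,0,0],255],
  ],
)

```text
time_s: 20.1
tcp_pos: [0.4649, 0.0327, 0.2018]
eef_rot: [-180.0, -0.0, -84.0]
contact_force: [1.9, 0.9, 5.5]
gripper_width: 0.0119
```

```bash
python3 - <<'E'
from wm import *
st=r.get_state(); print(st["tcp_pos"],rack(st["tcp_pos"]),st["contact_force"],st["gripper_width"])
E
```

```text
[0.46494921 0.0327186  0.20184882] [[-26.8 -72.2]] [1.89327562 0.90735868 5.4702482 ] 0.011890412147056745
```

Request:
carry_out(
  plan=[
    [[0,0,0],[0,0,0],139],
    [[0,0,0],[0,0,0],139],
    [[0,0,0],[0,0,0],139],
    [[0,0,0],[0,0,0],139],
    [[0,0,0],[0,0,0],139],
    [[0,0,0],[0,0,0],139],
    [[0,0,0],[0,0,0],139],
  ],
)

```text
time_s: 20.68
tcp_pos: [0.4647, 0.0335, 0.2016]
eef_rot: [180.0, -0.0, -84.0]
contact_force: [0.6, 0.3, -1.7]
gripper_width: 0.0395
```

Request:
carry_out(
  plan=[
    [[0,0,-0.01],[0,0,0],139],
    [[0,0,-0.025],[0,0,0],139],
    [[0,0,-0.035],[0,0,0],139],
    [[0,0,-0.035],[0,0,0],139],
    [[0,0,-0.035],[0,0,0],139],
    [[-0.015,0,-0.03],[0,0,0],139],
    [[-0.015,0,-0.02],[0,0,0],139],
    [[-0.005,0,-0.01],[0,0,0],139],
    [[0,0,0],[0,0,0],139],
    [[0,0,0],[0,0,0],139],
    [[0,0,0],[0,0,0],139],
    [[0,0,0],[0,0,0],139],
  ],
)

```text
time_s: 21.68
tcp_pos: [0.4608, 0.0679, 0.4]
eef_rot: [179.8, -0.1, -84.0]
contact_force: [-1.0, -0.6, 0.6]
gripper_width: 0.0403
```

```bash
python3 - <<'E'
from wm import *
st,cal,im=look("w10"); print(st["time_s"],st["contact_force"],rack(st["tcp_pos"]))
for b in blobs(yellow(im),40):
    q=b[2]; print(b[:2],rack(cast(cal,b[1],.052)),"top/bottom edge x",rack(cast(cal,[[b[1][0],q[1]-.5],[b[1][0],q[1]+q[3]-.5]],.052)).tolist())
t=r.capture("top")[:,:,::-1]; s=r.capture("scene")[:,:,::-1]
H,S,V=cv2.split(cv2.cvtColor(im,cv2.COLOR_BGR2HSV))
# change of the other objects between first and last views
for n,a in(("top",t),("scene",s)):
    b0=cv2.imread(f"pics/{n}0.png")
    for nm,lo,hi in(("red",(0,200,150),(4,255,255)),("blue",(98,120,60),(112,255,255)),("amber",(6,215,100),(14,255,255))):
        f=lambda i:[(int(k[0]),k[1].tolist()) for k in blobs(cv2.inRange(cv2.cvtColor(np.ascontiguousarray(i),cv2.COLOR_BGR2HSV),lo,hi)>0,120)][:4]
        print(n,nm,f(b0),f(a))
cv2.imwrite("pics/s10.png",cv2.resize(s,(800,600)))
E
```

```text
21.6833 [-0.98883537 -0.55155884  0.61081863] [[-62.2 -72.7]]
(np.int32(109), array([242. , 111.7])) [[ 12.4 -60.8]] top/bottom edge x [[44.6, -61.1], [0.8, -60.7]]
(np.int32(269), array([251.7, 140.7])) [[-19.3 -71.5]] top/bottom edge x [[-1.4, -71.5], [-43.1, -71.5]]
top red [(475, [107.5, 157.0])] [(472, [107.5, 156.8])]
top blue [(754, [121.4, 237.2])] []
top amber [] []
scene red [(658, [316.4, 319.3])] [(658, [316.4, 319.3])]
scene blue [] []
scene amber [] []
```

View pics/w10.png

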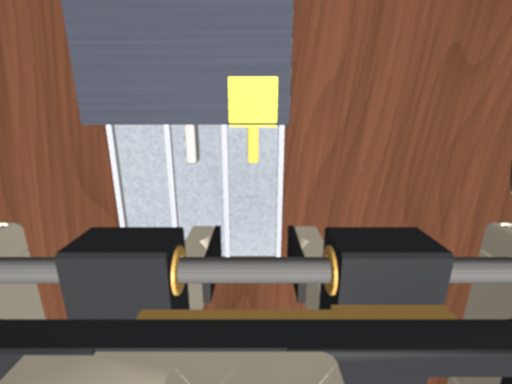

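View pics/s10.png

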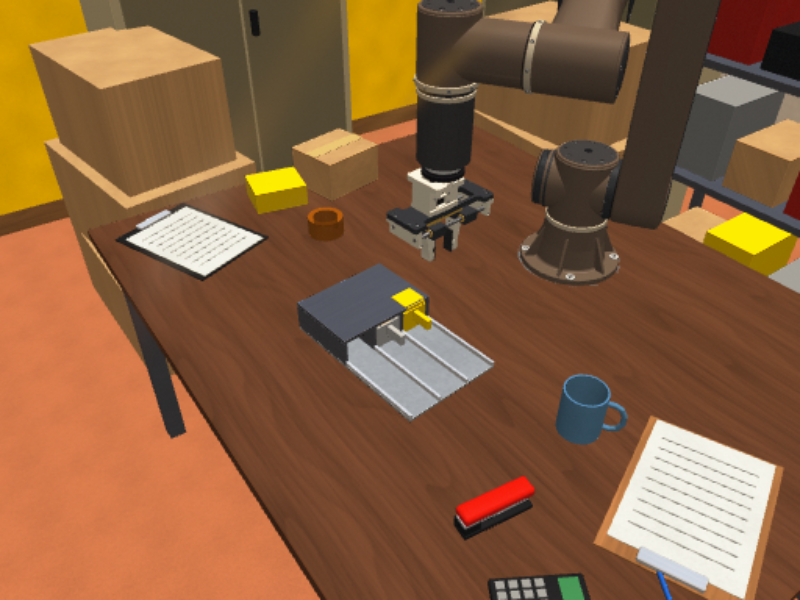

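The yellow tab ends at row 162, level with the home grey tab, and is centred under the tag. In the scene view the mug, stapler and tape are where they were. I'll hand it in.

```bash
python3 - <<'E'
from plant import r
print(r.close_job())
E
```

```text
the job is handed in; nothing more can be done
None
```

The yellow drawer is home in the tagged bay, and I handed the job in at about 22 s of the 64 s allowed; no verdict is reported. I drew it out by its tab and let it go on the apron. I then lifted it level by its long sides over the grey tab, set it down in front of the tagged bay and let go. Last, I slid it in by the tab.

**Last checks:**
- **Depth:** the tab's outer end measures about 43 mm out, against 45 mm when home, and it is level with the grey drawer's tab in the wrist view. By the arm's travel the drawer sits at x about 70 mm.
- **Side to side:** before the slide the drawer was in mid-lane, and after it the tab was within about 1 mm of mid-lane.
- **Robot:** the gripper is open and raised clear, touching nothing.
- **Other objects:** the stapler did not move, to within 0.2 pixel. I judged the mug, tape and grey drawer by eye only. The colour mask returned nothing for the tape in any picture. It found the mug only in the first top view, and nothing in the final one, which I did not look into.

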